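# Find the thread start of the screw-jar lid and close it

## Robot

A 6-joint arm with a two-finger parallel gripper is mounted at the origin on the work surface. World frame = base frame: x ahead of the robot, y to its left, z up, the work surface at z = 0. Lengths are in m, angles in rad, forces in N, time in s.
With the tool pointing down it reaches from about 0.375 to 0.975 m from the base axis. Payload 3.8 kg.
Tool frame: the origin (TCP) lies midway between the tips of the shut fingers; the grasp point (between the pads) lies 19 mm behind it (manip.tcp_to_grasp is the distance from the TCP to the grasp point, in m); x points along the fingers, z is the direction in which the jaws open and shut, and the axes are right-handed (so a half turn about x gives the same grasp; the last joint's range is limited). The gripper opens to 85 mm and grips with 20 to 120 N. Pads are 22 mm wide; open, the fingers measure 114 mm over their backs; the gripper's body (76 mm by 85 mm) begins 54 mm behind the grasp point. The pads swing forward as they close: fully open they stand 13 mm farther back than shut.
Start: joints at [-1.294, 0.264, 1.604, -0, 1.274, -0.037], TCP at [0.208, -0.642, 0.231] pointing down, gripper open.
Joint ranges: [-2.63, 2.63], [-0.94, 2.18], [0.31, 2.57], [-1.31, 4.45], [0, 2.66], [-2.55, 2.55]. Speed limits (rad/s): [2.57, 2.57, 3.14, 3.14, 3.14, 3.14].

## Interface

Orientations are given as [roll, pitch, yaw] about the fixed x, y, z axes, in that order (R = Rz(yaw) Ry(pitch) Rx(roll)).
In Python, from rig import manip, viewer, job gives the robot as it stands.
- The arm moves only by the tool send_rows, never from a script. Its argument "rows" is a list of rows, each a list of 6 numbers: the shift along the tool's x, y, z scaled (see below), then the turn, a rotation vector about the tool's x, y, z scaled (see below). In form: [[x, y, z, wx, wy, wz], ...]. A call has 1 to 8 rows; each row is the pose to reach, as a shift and turn from the pose measured when the call began, along the tool's axes at that moment; what a row does not reach only later rows make up. The controller multiplies each number of a shift by 0.15 m and each number of a turn by 90 degrees. A row lasts 1/10 s, in which the tool goes at most 50 mm and 8.59 degrees, less where a joint would pass 70% of its speed; a pose out of reach is approached as far as the arm can. A call with a number of a shift or a turn outside -1 to 1 is refused whole. A call with a gripper value outside its range is refused whole. "fingers" is the gripper command: -1 is fully open, 1 is shut, values between are in proportion, set as the call begins (left out, the last holds). The fingers move at their own pace and stop on an object; "force" is the grip in N (left out, the last holds). Time passes only in rows, so rows that repeat a pose let the fingers close. It gives the time, the measured TCP pose, the force and the opening at its end, in the units of the state.
- manip.read_state(): the state, without advancing time (a new reading comes with each control period).
- viewer.read_camera(name): name is "side" or "top" or "wrist"; returns a dict with "img" (400x640x3 uint8, blue, green, red), "fx", "fy", "cx", "cy" (pixels), "xyz" and "orientation" of the camera in the world; the wrist camera has in their place "tool_from_camera" (4x4, takes a point from camera to tool coordinates, whose origin is the TCP and whose axes are the tool frame's). Camera axes: x right, y down, z forward; pixel columns grow to the right and rows downward; lengths in m; the calibration is good to about 2 mm. A picture is of the moment at which its call begins: read the wrist's pose just before it. There is no depth.
- job.finish_job(): hands the job in, once; it reports no verdict.
The state is a dict: "time_s": time; "joint_pos": joint angles; "dq": joint speeds; "effort": joint torques, N m; "eef_pos": TCP position; "eef_rot": TCP orientation; "contact_force": force on the tool from outside, world axes, zero at the start; "ft_torque": the same for the moment, N m; "finger_gap": opening from 0.0 (shut) to 1.0 (fully open).
Only numpy, scipy, OpenCV 4.12 (cv2) and the standard library are available. Lean on these libraries where they do the work, as an engineer would, in place of code of your own. Each camera call takes 0.05 s, during which the arm holds its last target. There are 200 camera calls.

## Task

The lid with the upright bar handle on the taller jar is only sitting loose on top of its thread. Without lifting it off, turn it backward (anticlockwise seen from above) until it drops down at the thread start, then turn it forward (clockwise) to its stop, and let go. Leave the screwdriver where it lies.

Things in the scene. Friction and masses are not known exactly. Their poses are not given: they have to be found in the camera images.
- jar: The taller jar: white, round, 100 mm across, fixed to the bench, shoulder 80 mm up, its neck (56 mm across) rising to 104 mm. Origin: centre of its underside, z up; +x points to the single black fin on its side. Three thread ridges round the neck, their tops 102 mm up, leave three gaps: the thread starts. The lid now lies level on the ridges.
- jar_start (a point): Top of the single broad black fin (12 mm wide, reaching 66 mm from the jar's axis) on the jar's side, 58 mm from the axis: the thread start. When the lid's nose points over it (within about 12 degrees) the lid is free to drop straight down 12 mm, to rest on the neck; a gripper that holds it must move down with it. At the start the nose is 40 to 60 degrees clockwise from this fin (seen from above).
- jar_stop (a point): Midway between the tops of the pair of thin black fins, 66 degrees clockwise from the single fin, 58 mm from the axis: the nose points here when the dropped lid meets its stop. From the thread start the dropped lid turns level, at one height, under the ridges (3 mm vertical, 1.5 mm sideways play). Stops also block an undropped lid from turning forward past here.
- lid_grip (a point): On the axis of the loose grey lid (79 mm across, about 120 g), inside its upright bar handle: 60 mm long along the lid's x, 16 mm thick along y, 34 mm tall. The point is mid-length, 9 mm below the bar's top, 25 mm above the lid's top face and 43 mm above the lid's lower rim; 145 mm above the bench at the start, 133 mm once dropped. Axes: the lid's, z up.
- lid_nose (a point): Outer end of the small nose on the lid's rim, which marks the +x end of the bar; 54 mm from the lid's axis, 12 mm wide, 26 mm below the grip point. Same axes.
- short_jar: Bystander: shorter white jar, 86 mm across and 85 mm high, fixed, already closed with a round-knobbed lid. Origin: centre of its underside.
- driver_center (a point): Bystander: loose black-handled screwdriver, 200 mm long, lying on the bench; the point is its middle, 13 mm above the bench.
Mind the look-alikes: they are no part of the job. What is shaped like the jar but red is not meant.

How it is judged:
By the outcome, as a careful person would: the job done as asked, in the order asked, and still so for the second after the job is handed in, with the robot touching nothing.
It also fails if it takes over 32 s, if anything falls off the work surface, if the arm or the gripper's body presses on something with over 40 N, if the wrist force passes 120 N, or if a joint passes its speed limit or range.

## Working session

There is one attempt and no reset: what is moved stays moved. The work goes in short steps, Python scripts to look and compute and a tool call to move; the robot and the scene stay as the last step left them, time stands still between calls to the robot, and variables do not carry over. Pictures are saved under pics/ and viewed, about 8 in all and at most 12, crops included, and the job is handed in when it is done.

Besides the shell and the picture viewer there is one more tool, called after "Request:" as name(argument=value, ...), one argument or row to a line, values as JSON. send_rows: Moves the arm, as the interface text tells. Its arguments: {"type":"object","properties":{"rows":{"type":"array"},"fingers":{"type":"number"},"force":{"type":"number"}},"required":["rows"]}

```bash
mkdir -p pics; cat > h.py <<'E'
import numpy as np, cv2
from scipy.spatial.transform import Rotation as R
from rig import manip, viewer, job
def cam(n):
    s=manip.read_state(); c=viewer.read_camera(n)
    K=np.array([[c['fx'],0,c['cx']],[0,c['fy'],c['cy']],[0,0,1]])
    if n=='wrist':
        T=np.eye(4); T[:3,:3]=R.from_euler('xyz',s['eef_rot']).as_matrix(); T[:3,3]=s['eef_pos']
        T=T@np.array(c['tool_from_camera'])
    else:
        T=np.eye(4); o=np.array(c['orientation']); T[:3,:3]=o if o.shape==(3,3) else R.from_euler('xyz',o).as_matrix(); T[:3,3]=c['xyz']
    return c['img'],K,T
def onplane(px,K,T,z):
    p=np.atleast_2d(px).astype(float); d=np.c_[p,np.ones(len(p))]@np.linalg.inv(K).T@T[:3,:3].T
    o=T[:3,3]; return o+d*((z-o[2])/d[:,2])[:,None]
def proj(P,K,T):
    q=(np.atleast_2d(P)-T[:3,3])@T[:3,:3]; q=q@K.T; return q[:,:2]/q[:,2:]
E
python3 - <<'E'
from h import *
for n in ['top','side','wrist']:
    i,K,T=cam(n); cv2.imwrite(f'pics/{n}0.png',i); print(n,K[0,0],T.round(3).tolist())
a=cv2.imread('pics/top0.png');b=cv2.imread('pics/side0.png')
cv2.imwrite('pics/two.png',cv2.resize(np.vstack([a,b]),(480,600)))
s=manip.read_state(); print(s)
E
```

```text
top 413.78287145130787 [[-0.014, -0.987, 0.163, 0.36], [-1.0, 0.017, 0.018, 0.077], [-0.021, -0.163, -0.986, 1.223], [0.0, 0.0, 0.0, 1.0]]
side 365.2989766599161 [[0.98, -0.133, 0.15, 0.369], [-0.2, -0.585, 0.786, -0.65], [-0.017, -0.8, -0.599, 0.707], [0.0, 0.0, 0.0, 1.0]]
wrist 300.3322770581929 [[0.309, -0.914, -0.265, 0.277], [-0.951, -0.297, -0.083, -0.621], [-0.003, 0.278, -0.961, 0.373], [0.0, 0.0, 0.0, 1.0]]
{'time_s': 0.15, 'joint_pos': array([-1.29391529e+00,  2.64588279e-01,  1.60507483e+00,  3.65970516e-06,
        1.27370550e+00, -3.68668612e-02]), 'dq': array([ 0.00168576, -0.00206427, -0.00592393,  0.00188617,  0.00185108,
       -0.00179431]), 'effort': array([ 3.97951180e-04, -5.15910745e+01, -3.67960882e+01, -6.26919956e-07,
        8.04041483e-03, -2.72596725e-05]), 'eef_pos': array([ 0.20818577, -0.64148874,  0.23023468]), 'eef_rot': array([3.10275644, 1.56902037, 1.84570695]), 'contact_force': array([ 0.43892722, -0.03114154, -1.00169285]), 'ft_torque': array([ 0.04923139,  0.02217205, -0.02169401]), 'finger_gap': 0.9979021628394148}
```

View pics/top0.png

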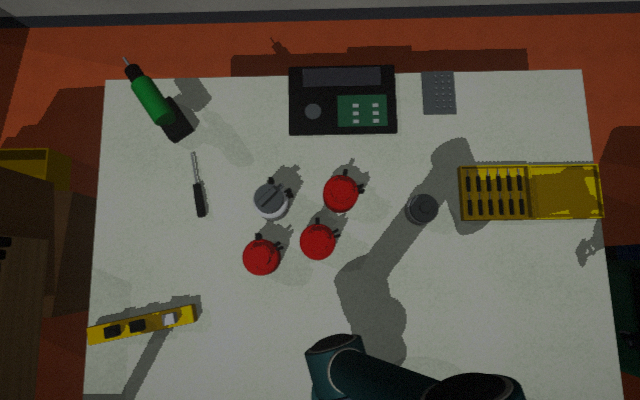

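View pics/side0.png

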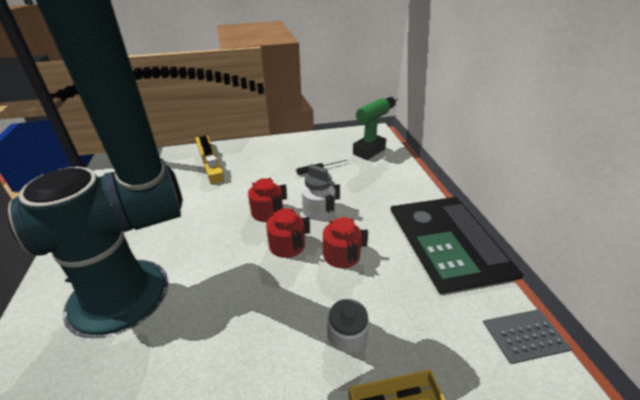

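Candidates are the grey-lidded white jar, top (270,200) / side (319,190); red look-alikes at top (341,193), (318,241), (262,257); and the short round-knob jar, top (422,208). The white, grey-lidded one with a bar handle fits the description. I'll confirm it in an enlarged crop with first measurements.

```bash
python3 - <<'E'
from h import *
a=cv2.imread('pics/top0.png')[165:235,230:310];b=cv2.imread('pics/side0.png')[150:230,280:360]
cv2.imwrite('pics/crop.png',np.hstack([cv2.resize(a,(400,350),interpolation=cv2.INTER_CUBIC),cv2.resize(b,(350,350),interpolation=cv2.INTER_CUBIC)]))
i,K,T=cam('top')
for px,z in [((271,198),.15),((255,210),.12)]: print(px,onplane(px,K,T,z).round(3))
E
```

```text
(271, 198) [[0.534 0.203 0.15 ]]
(255, 210) [[0.507 0.249 0.12 ]]
```

View pics/crop.png

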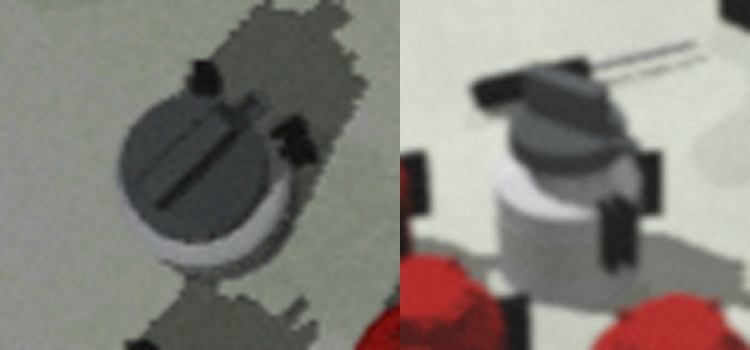

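The crop shows a grey lid with a bar handle on the white jar, one broad fin at top (271,181), the fin pair at (289,193) and the nose at (282,185). This is the right jar. Next I'll work out the approach.

```bash
cat >> h.py <<'E'
def toolshift(P):
    s=manip.read_state(); M=R.from_euler('xyz',s['eef_rot']).as_matrix()
    return (M.T@(np.array(P)-s['eef_pos'])/.15).round(3)
E
python3 - <<'E'
from h import *
i,K,T=cam('top')
c=onplane((269,198),K,T,.12)[0]; n=onplane((282.4,185),K,T,.12)[0]; f=onplane((271,180.6),K,T,.08)[0]; p=onplane((289,193.4),K,T,.08)[0]
for v in (n,f,p): d=v-c; print(v.round(3),np.degrees(np.arctan2(d[1],d[0])),np.hypot(d[0],d[1]))
print(c); s=manip.read_state(); print(R.from_euler('xyz',s['eef_rot']).as_matrix().round(3)); print(toolshift([.5,.19,.33]))
E
```

```text
[0.575 0.175 0.12 ] -46.00316107423763 0.050608842790025844
[0.596 0.211 0.08 ] -0.6674287013817723 0.05618724135094549
[0.558 0.16  0.08 ] -70.06464684631307 0.0546017530782099
[0.53939733 0.21162042 0.12      ]
[[-0.     0.951  0.309]
 [ 0.001  0.309 -0.951]
 [-1.     0.    -0.001]]
[-0.657  3.561 -4.674]
```

Request:
send_rows(
  rows=[
    [-0.6, 0.73, -0.95, -0.22, 0, 0],
    [-0.6, 0.73, -0.95, -0.22, 0, 0],
    [-0.6, 0.73, -0.95, -0.22, 0, 0],
    [-0.6, 0.73, -0.95, -0.22, 0, 0],
  ],
  fingers=-1,
)

```text
time_s: 0.65
eef_pos: [0.2684, -0.4716, 0.3208]
eef_rot: [2.656, 1.569, 1.745]
contact_force: [0.2, -0.6, 0.4]
finger_gap: 1.005
```

Request:
send_rows(
  rows=[
    [0, 0.97, -0.62, -0.22, 0, 0],
    [0, 0.97, -0.62, -0.22, 0, 0],
    [0, 0.97, -0.62, -0.22, 0, 0],
    [0, 0.97, -0.62, -0.22, 0, 0],
  ],
)

```text
time_s: 1.05
eef_pos: [0.3269, -0.3056, 0.3213]
eef_rot: [1.796, 1.568, 1.234]
contact_force: [0.1, -0.6, 0.4]
finger_gap: 0.996
```

Request:
send_rows(
  rows=[
    [0, 0.98, -0.22, -0.22, 0, 0],
    [0, 0.98, -0.22, -0.22, 0, 0],
    [0, 0.98, -0.22, -0.22, 0, 0],
    [0, 0.98, -0.22, -0.22, 0, 0],
  ],
)

```text
time_s: 1.45
eef_pos: [0.3785, -0.1589, 0.322]
eef_rot: [1.258, 1.566, 1.049]
contact_force: [-0.3, -0.4, 0.2]
finger_gap: 1.001
```

```bash
python3 - <<'E'
from h import *
s=manip.read_state(); print(s['time_s'],s['eef_pos'],s['joint_pos'].round(2)); print(R.from_euler('xyz',s['eef_rot']).as_matrix().round(3)); print(toolshift([.53,.205,.28]))
E
```

```text
1.45 [ 0.37849339 -0.1588583   0.32195759] [-0.46 -0.3   2.    0.    1.45 -0.25]
[[ 0.002  0.207  0.978]
 [ 0.004  0.978 -0.207]
 [-1.     0.005  0.001]]
[0.292 2.581 0.485]
```

Request:
send_rows(
  rows=[
    [0, 0.98, 0.18, -0.21, 0, 0],
    [0, 0.98, 0.18, -0.21, 0, 0],
    [0, 0.98, 0.18, -0.21, 0, 0],
    [0, 0.98, 0.18, -0.21, 0, 0],
  ],
)

```text
time_s: 1.85
eef_pos: [0.4366, -0.0166, 0.3227]
eef_rot: [0.982, 1.564, 1.109]
contact_force: [0.5, -0.1, 0.0]
finger_gap: 1.002
```

Request:
send_rows(
  rows=[
    [0.1, 0.96, 0.54, -0.21, 0, 0],
    [0.1, 0.96, 0.54, -0.21, 0, 0],
    [0.1, 0.96, 0.54, -0.21, 0, 0],
    [0.1, 0.96, 0.54, -0.21, 0, 0],
  ],
)

```text
time_s: 2.25
eef_pos: [0.4996, 0.1386, 0.308]
eef_rot: [0.759, 1.564, 1.218]
contact_force: [0.5, -1.0, -0.0]
finger_gap: 1.004
```

```bash
python3 - <<'E'
from h import *
s=manip.read_state(); print(s['time_s'],s['eef_pos'],s['joint_pos'].round(2)); print(R.from_euler('xyz',s['eef_rot']).as_matrix().round(3)); print(toolshift([.53,.205,.28]))
E
```

```text
2.25 [0.49962458 0.13864369 0.30798515] [ 0.22 -0.08  1.84  0.01  1.38 -0.24]
[[ 0.002 -0.443  0.897]
 [ 0.007  0.897  0.443]
 [-1.     0.005  0.005]]
[0.19  0.306 0.377]
```

Request:
send_rows(
  rows=[
    [0.19, 0.31, 0.38, -0.2, 0, 0],
    [0.19, 0.31, 0.38, -0.2, 0, 0],
    [0.19, 0.31, 0.38, -0.2, 0, 0],
    [0.19, 0.31, 0.38, -0.2, 0, 0],
    [0.19, 0.31, 0.38, -0.2, 0, 0],
  ],
)

```text
time_s: 2.75
eef_pos: [0.5304, 0.2043, 0.2804]
eef_rot: [0.36, 1.564, 1.131]
contact_force: [-0.2, -0.2, 0.2]
finger_gap: 1.004
```

```bash
python3 - <<'E'
from h import *
s=manip.read_state(); print(s['time_s'],s['eef_pos'],s['joint_pos'].round(2),s['dq'].round(2)); print(R.from_euler('xyz',s['eef_rot']).as_matrix().round(3))
i,K,T=cam('wrist'); cv2.imwrite('pics/w1.png',i); np.savez('w1.npz',K=K,T=T)
c0=np.array([.535,.208,.12])
print(proj([c0,c0+[0,0,.034],c0+[.0375,-.0388,0]],K,T))
E
```

```text
2.75 [0.53042571 0.20429188 0.28044343] [ 0.32  0.03  1.78  0.    1.33 -0.45] [-0.   -0.01  0.    0.   -0.   -0.01]
[[ 0.003 -0.696  0.718]
 [ 0.006  0.718  0.696]
 [-1.     0.002  0.006]]
[[326.7997972  176.98619507]
 [327.59851614 185.19033134]
 [326.51032525 225.5777361 ]]
```

View pics/w1.png

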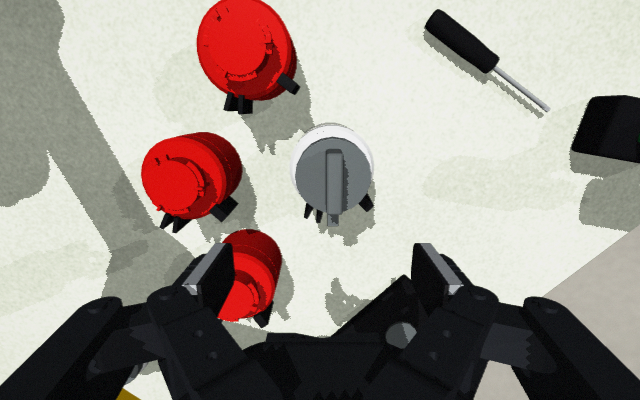

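Wrist view: grey lid disk centred near (334,175), bar top at x 327–341, nose at (333,222), fin pair at (312,212), single fin at (367,202). I'll measure these now.

```bash
python3 - <<'E'
from h import *
i=cv2.imread('pics/w1.png'); d=np.load('w1.npz'); K,T=d['K'],d['T']
c=i[115:235,270:390]; cv2.imwrite('pics/w1c.png',cv2.resize(c,(600,600),interpolation=cv2.INTER_CUBIC))
h=cv2.cvtColor(i,cv2.COLOR_BGR2HSV); g=cv2.cvtColor(i,cv2.COLOR_BGR2GRAY)
m=((g>70)&(g<140)&(h[...,0]>95)&(h[...,0]<130)).astype(np.uint8); m[:, :280]=0; m[:,390:]=0; m[:120]=0; m[235:]=0
cs,_=cv2.findContours(m,0,2); k=max(cs,key=cv2.contourArea); print(cv2.boundingRect(k),cv2.minEnclosingCircle(k),cv2.contourArea(k))
print(i[175,300:372:6].tolist())
E
```

```text
(301, 178, 26, 34) ((318.412353515625, 195.1772918701172), 17.54804801940918) 172.0
[[111, 108, 103], [110, 108, 102], [112, 109, 104], [111, 111, 105], [105, 104, 96], [120, 119, 112], [119, 116, 112], [78, 80, 75], [82, 82, 76], [116, 116, 109], [118, 116, 108], [118, 116, 107]]
```

View pics/w1c.png

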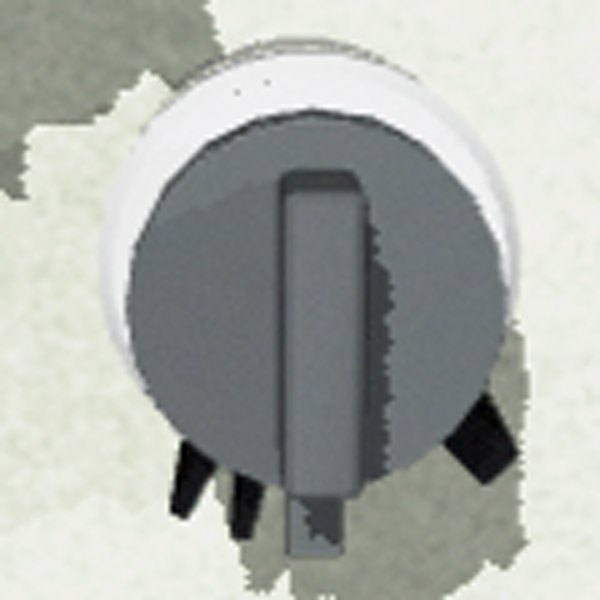

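```bash
python3 - <<'E'
from h import *
d=np.load('w1.npz'); K,T=d['K'],d['T']
f=lambda u,z: onplane(np.array(u)/5+[270,115]-0.4,K,T,z)
b=f([[323,190],[321.5,495]],.154); v=b[1]-b[0]; print('bar',b.round(4).tolist(),np.hypot(*v[:2]),np.degrees(np.arctan2(v[1],v[0])),b.mean(0))
e=f([[127,300],[508,300]],.12); print('disk mid',e.mean(0),np.linalg.norm(e[1]-e[0]))
n=f([[315.5,555]],.119)[0]; c=b.mean(0); print('nose',n, np.hypot(*(n-c)[:2]),np.degrees(np.arctan2(n[1]-c[1],n[0]-c[0])))
fe=[[499,470],[182,516],[242,538]]
for z in (.07,.08,.1):
  for q in f(fe,z): print(z,q.round(4),np.hypot(*(q-c)[:2]).round(4),np.degrees(np.arctan2(q[1]-c[1],q[0]-c[0])).round(1))
M=R.from_euler('xyz',manip.read_state()['eef_rot']).as_matrix(); print(np.degrees(np.arctan2(M[1,2],M[0,2])), manip.tcp_to_grasp)
g=c.copy(); g[2]=.145-.019; print(toolshift(g))
E
```

```text
bar [[0.5181, 0.2337, 0.154], [0.5588, 0.1922, 0.154]] 0.058119306601605566 -45.53403022812471 [0.53848172 0.21296748 0.154     ]
disk mid [0.53794038 0.21435091 0.12      ] 0.07868839201595337
nose [0.57766631 0.17357909 0.119     ] 0.055559672790033716 -45.14861321887237
0.07 [0.61   0.2086 0.07  ] 0.0717 -3.5
0.07 [0.5617 0.145  0.07  ] 0.0718 -71.2
0.07 [0.5766 0.1512 0.07  ] 0.0726 -58.3
0.08 [0.6064 0.2099 0.08  ] 0.068 -2.6
0.08 [0.5594 0.1481 0.08  ] 0.0682 -72.1
0.08 [0.5739 0.1541 0.08  ] 0.0687 -59.0
0.1 [0.5991 0.2124 0.1   ] 0.0607 -0.6
0.1 [0.5549 0.1542 0.1   ] 0.061 -74.4
0.1 [0.5685 0.1599 0.1   ] 0.061 -60.5
44.12920506702251 0.0187
[1.033 0.002 0.071]
```

Request:
send_rows(
  rows=[
    [0.3, 0, 0.07, -0.005, 0, 0],
    [0.6, 0, 0.07, -0.005, 0, 0],
    [0.85, 0, 0.07, -0.005, 0, 0],
    [0.95, 0, 0.07, -0.005, 0, 0],
    [0.95, 0, 0.07, -0.005, 0, 0],
    [0.95, 0, 0.07, -0.005, 0, 0],
  ],
  fingers=-0.3,
)

```text
time_s: 3.4
eef_pos: [0.5398, 0.2124, 0.1404]
eef_rot: [0.09, 1.561, 0.867]
contact_force: [0.1, 0.5, 0.4]
finger_gap: 0.647
```

```bash
python3 - <<'E'
from h import *
s=manip.read_state(); print(s['time_s'],s['eef_pos'],s['contact_force'],s['finger_gap'])
i,K,T=cam('wrist'); cv2.imwrite('pics/w2.png',i)
print(toolshift([.538,.2128,.127]),proj([[.538,.2128,.154]],K,T))
E
```

```text
3.4 [0.53980031 0.21241635 0.14039255] [0.13587542 0.47094097 0.40682176] 0.6471209170647786
[ 0.095  0.012 -0.013] [[320.42651582 254.5899082 ]]
```

View pics/w2.png

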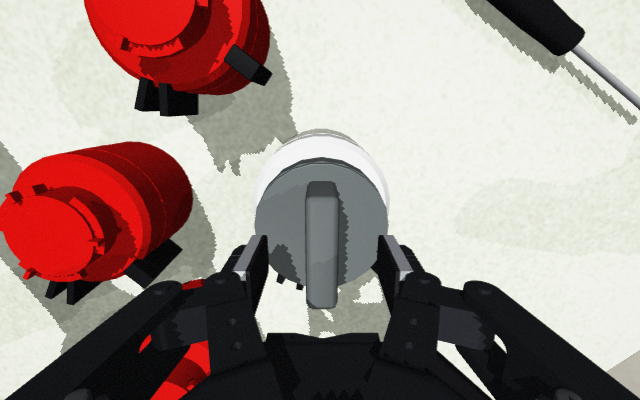

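Request:
send_rows(
  rows=[
    [0.09, 0.01, -0.013, 0, 0, 0],
    [0.09, 0.01, -0.013, 0, 0, 0],
    [0.09, 0.01, -0.013, 0, 0, 0],
  ],
)

```text
time_s: 3.75
eef_pos: [0.5382, 0.2127, 0.1281]
eef_rot: [-0.009, 1.559, 0.768]
contact_force: [0.5, -0.2, -1.4]
finger_gap: 0.65
```

Request:
send_rows(
  rows=[
    [0, 0, 0, 0, 0, 0],
    [0, 0, 0, 0, 0, 0],
    [0, 0, 0, 0, 0, 0],
    [0, 0, 0, 0, 0, 0],
    [0, 0, 0, 0, 0, 0],
  ],
  fingers=1,
  force=40,
)

```text
time_s: 4.25
eef_pos: [0.5383, 0.2128, 0.1285]
eef_rot: [-0.021, 1.559, 0.757]
contact_force: [0.6, -0.1, 2.8]
finger_gap: 0.18
```

```bash
python3 - <<'E'
from h import *
s=manip.read_state(); print(s); M=R.from_euler('xyz',s['eef_rot']).as_matrix(); print(M.round(3))
E
```

```text
{'time_s': 4.25, 'joint_pos': array([ 0.33042555,  0.16263638,  1.92478783,  0.00566174,  1.04340624,
       -0.44981727]), 'dq': array([-0.00106406,  0.00101654, -0.00111777,  0.00058341, -0.00042682,
       -0.0011952 ]), 'effort': array([-1.30782542e-01, -4.13168299e+01, -3.26099038e+01, -5.00605779e-02,
       -3.03880228e-01, -1.67794089e-02]), 'eef_pos': array([0.53834911, 0.21277636, 0.12847558]), 'eef_rot': array([-0.02055948,  1.55896797,  0.75686022]), 'contact_force': array([ 0.59384857, -0.05257909,  2.82135298]), 'ft_torque': array([-0.04405765,  0.11781095,  0.05605555]), 'finger_gap': 0.1801110447621283}
[[ 0.009 -0.701  0.713]
 [ 0.008  0.713  0.701]
 [-1.    -0.     0.012]]
```

Request:
send_rows(
  rows=[
    [0, 0, 0, -0.07, 0, 0.001],
    [0, 0, 0, -0.14, 0, 0.002],
    [0, 0, 0, -0.21, 0, 0.003],
    [0, 0, 0, -0.28, 0, 0.003],
    [0, 0, 0, -0.35, 0, 0.004],
    [0, 0, 0, -0.42, 0, 0.005],
    [0, 0, 0, -0.48, 0, 0.006],
    [0, 0, 0, -0.49, 0, 0.006],
  ],
)

```text
time_s: 5.05
eef_pos: [0.538, 0.2126, 0.1279]
eef_rot: [0.079, 1.559, 1.627]
contact_force: [0.7, 0.5, -1.3]
finger_gap: 0.176
```

```bash
python3 - <<'E'
from h import *
s=manip.read_state(); print({k:np.round(s[k],3) for k in ('time_s','eef_pos','contact_force','ft_torque','finger_gap')}); M=R.from_euler('xyz',s['eef_rot']).as_matrix(); print(M.round(3), np.degrees(np.arctan2(M[1,2],M[0,2])))
i,K,T=cam('wrist'); cv2.imwrite('pics/w3.png',i)
E
```

```text
{'time_s': np.float64(5.05), 'eef_pos': array([0.538, 0.213, 0.128]), 'contact_force': array([ 0.676,  0.477, -1.31 ]), 'ft_torque': array([-0.021,  0.013,  0.012]), 'finger_gap': np.float64(0.176)}
[[-0.001 -1.     0.023]
 [ 0.011  0.023  1.   ]
 [-1.     0.001  0.011]] 88.70079094912414
```

View pics/w3.png

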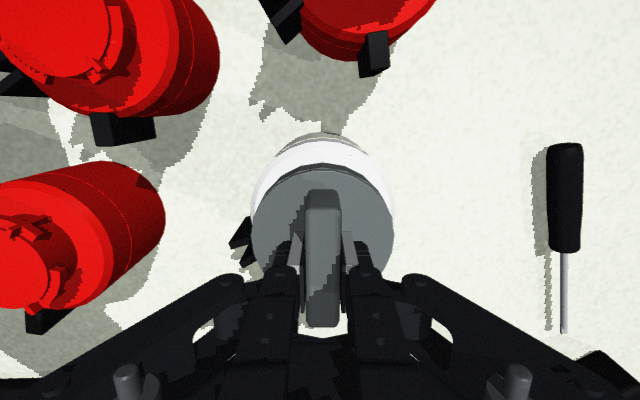

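The bar has turned with the gripper and the nose is now at about -1°, over the single fin. I'll lower it along with the drop.

Request:
send_rows(
  rows=[
    [0.02, 0, 0, 0, 0, 0],
    [0.04, 0, 0, 0, 0, 0],
    [0.055, 0, 0, 0, 0, 0],
    [0.055, 0, 0, 0, 0, 0],
  ],
)

```text
time_s: 5.5
eef_pos: [0.5382, 0.2128, 0.1204]
eef_rot: [0.056, 1.559, 1.602]
contact_force: [-2.2, -0.2, 4.0]
finger_gap: 0.182
```

Request:
send_rows(
  rows=[
    [0.015, 0, 0, 0, 0, 0],
    [0.028, 0, 0, 0, 0, 0],
    [0.028, 0, 0, 0, 0, 0],
    [0.028, 0, 0, 0, 0, 0],
  ],
)

```text
time_s: 5.9
eef_pos: [0.5385, 0.2129, 0.12]
eef_rot: [-0.009, 1.559, 1.537]
contact_force: [-9.2, -3.8, 20.9]
finger_gap: 0.176
```

```bash
python3 - <<'E'
from h import *
s=manip.read_state(); print({k:np.round(s[k],4) for k in ('time_s','eef_pos','contact_force','ft_torque','finger_gap')}); M=R.from_euler('xyz',s['eef_rot']).as_matrix(); print(M.round(3), np.degrees(np.arctan2(M[1,2],M[0,2])))
i,K,T=cam('wrist'); cv2.imwrite('pics/w4.png',i)
i,K,T=cam('side'); cv2.imwrite('pics/s4.png',cv2.resize(i[130:240,260:380],(600,550),interpolation=cv2.INTER_CUBIC))
E
```

```text
{'time_s': np.float64(5.9), 'eef_pos': array([0.5385, 0.2129, 0.12  ]), 'contact_force': array([-9.2314, -3.8032, 20.8917]), 'ft_torque': array([-0.7618,  1.5111,  0.0346]), 'finger_gap': np.float64(0.1756)}
[[ 0.    -1.     0.025]
 [ 0.011  0.025  1.   ]
 [-1.    -0.     0.011]] 88.58740470123165
```

View pics/s4.png

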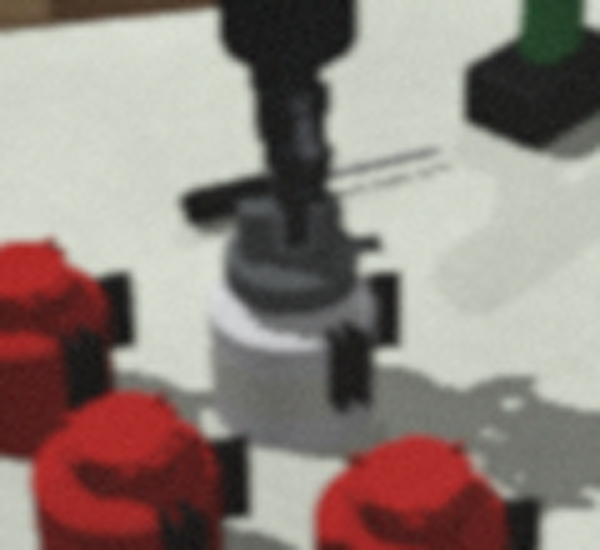

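```bash
python3 - <<'E'
from h import *
a=cv2.imread('pics/w3.png');b=cv2.imread('pics/w4.png')
cv2.imwrite('pics/cmp.png',np.hstack([cv2.resize(x[130:350,220:420],(400,440),interpolation=cv2.INTER_CUBIC) for x in (a,b)]))
E
```

```text
(no output)
```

View pics/cmp.png

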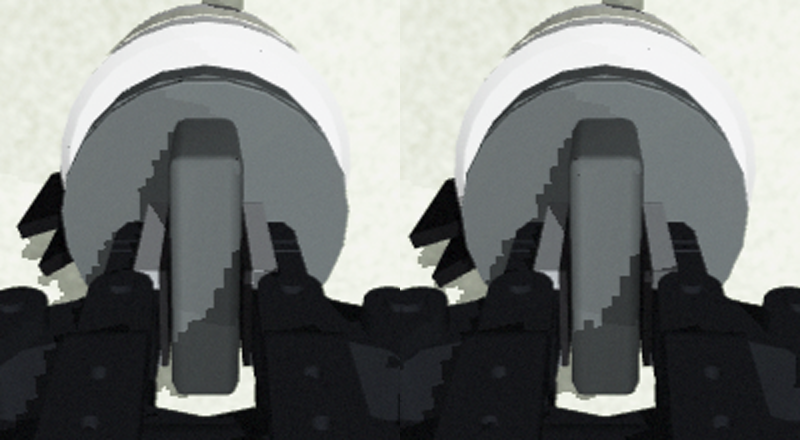

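The lid came down about 8 mm rigidly with the gripper and then caught (21 N up, 9 N toward -x). That points to a small lateral offset, so I'll ease off, shift toward -x/-y and lower again.

Request:
send_rows(
  rows=[
    [-0.01, 0, 0, 0, 0, 0],
    [-0.01, 0.01, -0.004, 0, 0, 0],
    [0.0, 0.01, -0.004, 0, 0, 0],
    [0.01, 0.01, -0.004, 0, 0, 0],
    [0.02, 0.01, -0.004, 0, 0, 0],
  ],
)

```text
time_s: 6.5
eef_pos: [0.5373, 0.2125, 0.12]
eef_rot: [-0.033, 1.56, 1.513]
contact_force: [-10.0, -2.8, 26.0]
finger_gap: 0.178
```

```bash
python3 - <<'E'
from h import *
i,K,T=cam('wrist'); cv2.imwrite('pics/w5.png',i)
s=manip.read_state();print(s['eef_pos'],s['contact_force'],s['ft_torque'])
p=np.array([[322.5,207.3],[322,325.8]])
T3=T.copy(); 
for name,dz in (('w4',0),('w3',.0079)):
  for z in (.134,.138,.142,.146,.15,.154):
    t=T.copy(); t[2,3]+=dz; b=onplane(p,K,t,z); print(name,z,np.linalg.norm(b[1]-b[0]).round(4),b.mean(0).round(4))
# fin/jar rim features: column profile of jar top edge in both pics
E
```

```text
[0.53726482 0.2124446  0.12002963] [-8.70910437 -3.13500009 19.77412183] [-0.60222822  1.31734302  0.03827192]
w4 0.134 0.064 [0.5435 0.211  0.134 ]
w4 0.138 0.062 [0.5411 0.211  0.138 ]
w4 0.142 0.0601 [0.5387 0.2111 0.142 ]
w4 0.146 0.0581 [0.5364 0.2111 0.146 ]
w4 0.15 0.0561 [0.534  0.2111 0.15  ]
w4 0.154 0.0541 [0.5316 0.2111 0.154 ]
w3 0.134 0.068 [0.5481 0.211  0.134 ]
w3 0.138 0.066 [0.5458 0.211  0.138 ]
w3 0.142 0.064 [0.5434 0.211  0.142 ]
w3 0.146 0.062 [0.541 0.211 0.146]
w3 0.15 0.06 [0.5387 0.2111 0.15  ]
w3 0.154 0.058 [0.5363 0.2111 0.154 ]
```

Request:
send_rows(
  rows=[
    [-0.012, 0, 0, 0, 0, 0],
    [-0.012, -0.016, 0.012, 0, 0, 0],
    [0.0, -0.016, 0.012, 0, 0, 0],
    [0.01, -0.016, 0.012, 0, 0, 0],
    [0.02, -0.016, 0.012, 0, 0, 0],
  ],
)

```text
time_s: 7.05
eef_pos: [0.5401, 0.2143, 0.12]
eef_rot: [-0.032, 1.56, 1.514]
contact_force: [-10.3, -3.5, 26.8]
finger_gap: 0.18
```

Still stopped at exactly z=0.120, so it isn't a lateral offset. I'll unload and open slightly so the lid can settle freely, then look.

Request:
send_rows(
  rows=[
    [-0.005, 0, 0, 0, 0, 0],
    [-0.01, 0, 0, 0, 0, 0],
  ],
)

```text
time_s: 7.25
eef_pos: [0.5399, 0.2142, 0.1209]
eef_rot: [0.024, 1.56, 1.571]
contact_force: [-0.3, 0.5, -1.0]
finger_gap: 0.176
```

Request:
send_rows(
  rows=[
    [0, 0, 0, 0, 0, 0],
    [0, 0, 0, 0, 0, 0],
    [0, 0, 0, 0, 0, 0],
  ],
  fingers=0.3,
)

```text
time_s: 7.55
eef_pos: [0.5397, 0.2141, 0.1202]
eef_rot: [0.103, 1.56, 1.649]
contact_force: [-0.1, 0.4, -0.6]
finger_gap: 0.35
```

```bash
python3 - <<'E'
from h import *
s=manip.read_state(); print({k:np.round(s[k],4) for k in ('time_s','eef_pos','contact_force','ft_torque','finger_gap')})
i,K,T=cam('wrist'); cv2.imwrite('pics/w6.png',i); np.savez('w6.npz',K=K,T=T)
a=i[130:350,220:420]; b,_,_=cam('side'); cv2.imwrite('pics/s6f.png',b); b=b[150:230,280:360]
cv2.imwrite('pics/c6.png',np.hstack([cv2.resize(a,(400,440),interpolation=cv2.INTER_CUBIC),cv2.resize(b,(440,440),interpolation=cv2.INTER_CUBIC)[:,:400]]))
E
```

```text
{'time_s': np.float64(7.55), 'eef_pos': array([0.5397, 0.2141, 0.1202]), 'contact_force': array([-0.1104,  0.3506, -0.6149]), 'ft_torque': array([-0.0024,  0.0037, -0.003 ]), 'finger_gap': np.float64(0.3496)}
```

View pics/c6.png

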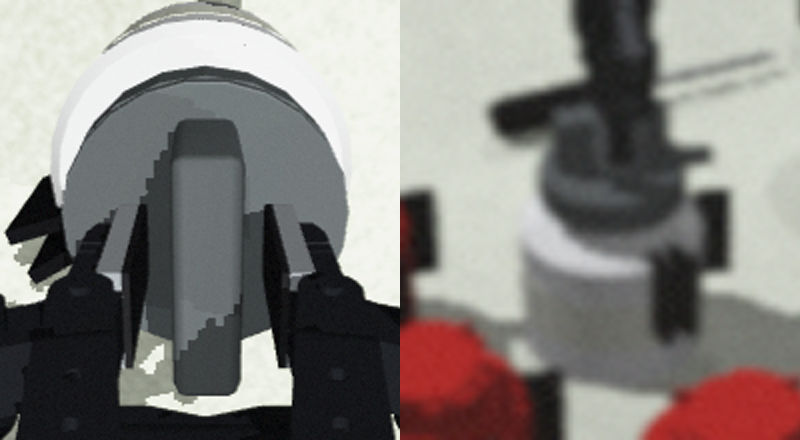

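```bash
python3 - <<'E'
from h import *
for n in ('w2','w3','w4','w6'):
    g=cv2.cvtColor(cv2.imread(f'pics/{n}.png'),cv2.COLOR_BGR2GRAY).astype(float)
    col=cv2.GaussianBlur(g,(1,1),0)[:,316:326].mean(1); d=np.diff(col)
    r=[(k,int(d[k])) for k in range(150,345) if abs(d[k])>5]; print(n,r)
    row=g[262:268].mean(0) if n=='w2' else g[216:222].mean(0); d=np.diff(row); print('  row',[(k,int(d[k])) for k in range(295,350) if abs(d[k])>5])
E
```

```text
w2 [(156, -115), (157, -59), (160, 35), (161, 5), (162, -30), (163, 60), (164, -14), (180, -54), (195, 13), (196, 14), (197, 14), (306, -22), (307, -20), (308, 90), (309, 25), (310, -5), (311, -9), (312, -8), (315, -7), (330, 21), (331, 35), (332, -6), (334, 9), (335, 8), (336, -33), (337, -139), (338, -21)]
  row [(295, 5), (304, -22), (305, -17), (306, 25), (307, 5), (308, 6), (309, 5), (310, 6), (332, -7), (333, -9), (334, -9), (335, -9), (336, -17), (337, 5), (338, 11), (343, 5), (344, 18), (345, 16), (346, 13)]
w3 [(161, -28), (162, -125), (163, -25), (166, 11), (167, 34), (168, -32), (169, 17), (170, 43), (171, -12), (188, -38), (189, -12), (206, 5), (207, 12), (208, 11), (209, 13), (283, -11), (284, -5), (288, -9), (289, -25), (326, 91), (327, 82), (336, -57), (337, -138), (338, -21), (341, -7)]
  row [(295, -11), (296, -16), (304, 19), (305, 15), (307, 7), (308, 6), (309, 7), (335, -5), (338, -6), (339, -13), (340, 6), (341, 37)]
w4 [(161, -49), (162, -115), (163, -14), (166, 15), (167, 36), (168, -37), (169, 18), (170, 40), (171, -13), (188, -37), (189, -14), (206, 5), (207, 12), (208, 11), (209, 13), (282, -10), (283, -14), (289, -5), (292, -10), (293, -9), (326, 88), (327, 76), (328, 14), (336, -56), (337, -139), (338, -20), (341, -7)]
  row [(295, -6), (303, -6), (304, 19), (305, 14), (306, 7), (309, 12), (335, -5), (336, -5), (338, -7), (339, -13), (341, 40)]
w6 [(162, -118), (163, -53), (167, 37), (168, -14), (169, -14), (170, 68), (171, -14), (188, -26), (189, -25), (206, 6), (207, 13), (208, 12), (209, 12), (288, -10), (289, -5), (293, -11), (294, -10), (299, -9), (327, 155), (329, 16), (331, 5), (336, -55), (337, -139), (338, -20), (341, -5)]
  row [(296, -22), (305, 21), (306, 12), (308, 8), (309, 6), (310, 5), (336, -5), (337, -5), (338, -6), (339, -5), (340, -15), (341, 12), (342, 31)]
```

```bash
python3 - <<'E'
from h import *
d=np.load('w6.npz'); K,T6=d['K'],d['T']  # tcp z .1202
def L(p,t,z): b=onplane(p,K,t,z); return np.linalg.norm(b[1]-b[0])
def shift(z): t=T6.copy(); t[2,3]+=z-.1202; return t
print('w2 L',L([[321,196.2],[321,307.8]],shift(.1404),.154))
print('camz',T6[2,3])
for n,p,z0 in (('w3',[[321,208],[321,326.6]],.1279),('w4',[[321,208],[321,326.6]],.1200),('w6',[[321,208],[321,327.2]],.1202)):
  print(n,[(z,round(L(p,shift(z0),z),4)) for z in (.138,.14,.142,.144,.146,.148,.15,.152,.154)])
E
```

```text
w2 L 0.0586108108233914
camz 0.2629231489134056
w3 [(0.138, np.float64(0.0661)), (0.14, np.float64(0.0651)), (0.142, np.float64(0.0641)), (0.144, np.float64(0.0631)), (0.146, np.float64(0.0621)), (0.148, np.float64(0.0611)), (0.15, np.float64(0.0601)), (0.152, np.float64(0.0591)), (0.154, np.float64(0.0581))]
w4 [(0.138, np.float64(0.0621)), (0.14, np.float64(0.0611)), (0.142, np.float64(0.0601)), (0.144, np.float64(0.0591)), (0.146, np.float64(0.0581)), (0.148, np.float64(0.0571)), (0.15, np.float64(0.0561)), (0.152, np.float64(0.0552)), (0.154, np.float64(0.0542))]
w6 [(0.138, np.float64(0.0626)), (0.14, np.float64(0.0616)), (0.142, np.float64(0.0606)), (0.144, np.float64(0.0596)), (0.146, np.float64(0.0586)), (0.148, np.float64(0.0576)), (0.15, np.float64(0.0566)), (0.152, np.float64(0.0556)), (0.154, np.float64(0.0546))]
```

The lid rests level about 8 mm down, 4 mm short of the full drop. I'll regrip, press lightly and wiggle to seat it.

Request:
send_rows(
  rows=[
    [0.015, 0, 0, 0, 0, 0],
    [0.015, 0, 0, 0, 0, 0],
    [0.015, 0, 0, 0, 0, 0],
    [0.015, 0, 0, 0, 0, 0],
  ],
  fingers=1,
)

```text
time_s: 8.05
eef_pos: [0.5402, 0.2143, 0.1186]
eef_rot: [-0.021, 1.56, 1.526]
contact_force: [0.9, 1.4, 1.7]
finger_gap: 0.182
```

Request:
send_rows(
  rows=[
    [0.01, 0, 0, -0.03, 0, 0],
    [0.01, 0, 0, -0.06, 0, 0.001],
    [0.01, 0, 0, -0.09, 0, 0.001],
    [0.01, 0, 0, -0.09, 0, 0.001],
  ],
)

```text
time_s: 8.45
eef_pos: [0.5406, 0.2145, 0.1184]
eef_rot: [-0.093, 1.56, 1.596]
contact_force: [-2.5, -0.5, 7.4]
finger_gap: 0.182
```

```bash
cat > st.py <<'E'
from h import *
s=manip.read_state(); print({k:np.round(s[k],4).tolist() for k in ('time_s','eef_pos','contact_force','ft_torque','finger_gap')}); M=R.from_euler('xyz',s['eef_rot']).as_matrix(); print('jaw',np.degrees(np.arctan2(M[1,2],M[0,2])).round(2),M[2].round(4))
E
python3 st.py
```

```text
{'time_s': 8.45, 'eef_pos': [0.5406, 0.2145, 0.1184], 'contact_force': [-2.5253, -0.4518, 7.3706], 'ft_torque': [-0.2429, 0.3317, 0.0972], 'finger_gap': 0.182}
jaw 96.77 [-0.9999 -0.001   0.0109]
```

Request:
send_rows(
  rows=[
    [0.01, 0, 0, 0.06, 0, -0.001],
    [0.01, 0, 0, 0.12, 0, -0.001],
    [0.01, 0, 0, 0.17, 0, -0.002],
    [0.01, 0, 0, 0.17, 0, -0.002],
  ],
)

```text
time_s: 8.85
eef_pos: [0.5408, 0.2139, 0.1183]
eef_rot: [-0.173, 1.56, 1.247]
contact_force: [-2.8, -2.3, 8.9]
finger_gap: 0.184
```

```bash
python3 st.py
```

```text
{'time_s': 8.85, 'eef_pos': [0.5408, 0.2139, 0.1183], 'contact_force': [-2.8483, -2.3364, 8.8549], 'ft_torque': [-0.6855, 0.5479, -0.3195], 'finger_gap': 0.1835}
jaw 81.35 [-0.9999 -0.0018  0.0104]
```

The lid turns freely between +7° and -9° at this height. A functional test will settle it: I'll turn slightly forward past the start window and watch the torque.

Request:
send_rows(
  rows=[
    [0.003, 0, 0, 0.03, 0, 0],
    [0.003, 0, 0, 0.06, 0, -0.001],
    [0.003, 0, 0, 0.09, 0, -0.001],
    [0.003, 0, 0, 0.11, 0, -0.001],
  ],
)

```text
time_s: 9.25
eef_pos: [0.5406, 0.2136, 0.1181]
eef_rot: [-0.204, 1.561, 1.045]
contact_force: [-1.0, -1.4, 2.2]
finger_gap: 0.18
```

```bash
python3 st.py; python3 - <<'E'
from h import *
d=np.load('w6.npz'); K,T=d['K'],d['T']
for z in (.104,.108,.112,.116,.12): b=onplane([[252,237],[394.5,237]],K,T,z); print('w6',z,np.linalg.norm(b[1]-b[0]).round(4))
t=T.copy(); t[2,3]+=.0202
for z in (.112,.116,.12): b=onplane([[254.5,226],[387.5,226]],K,t,z); print('w2',z,np.linalg.norm(b[1]-b[0]).round(4))
E
```

```text
{'time_s': 9.25, 'eef_pos': [0.5406, 0.2136, 0.1181], 'contact_force': [-1.0441, -1.4092, 2.1976], 'ft_torque': [-0.3481, 0.0935, 1.016], 'finger_gap': 0.1797}
jaw 71.55 [-1.     -0.0019  0.0093]
w6 0.104 0.082
w6 0.108 0.0799
w6 0.112 0.0778
w6 0.116 0.0758
w6 0.12 0.0737
w2 0.112 0.0815
w2 0.116 0.0796
w2 0.12 0.0776
```

Resistance of about 1 N·m past the window shows the lugs are in the gap but not yet under the ridges. I'll go back, level the tool (0.5° tilt), and explore the far side of the window with light down pressure.

Request:
send_rows(
  rows=[
    [0, 0, 0, -0.09, 0.007, 0.001],
    [0.01, 0, 0, -0.16, 0.007, 0.001],
    [0.015, 0, 0, -0.2, 0.007, 0.001],
    [0.015, 0, 0, -0.2, 0.007, 0.001],
  ],
)

```text
time_s: 9.65
eef_pos: [0.5409, 0.2143, 0.1183]
eef_rot: [-2.029, 1.569, -0.465]
contact_force: [-4.8, -0.1, 12.5]
finger_gap: 0.179
```

```bash
python3 st.py
```

```text
{'time_s': 9.65, 'eef_pos': [0.5409, 0.2143, 0.1183], 'contact_force': [-4.8345, -0.1469, 12.5025], 'ft_torque': [0.0848, 0.9597, 0.1381], 'finger_gap': 0.1791}
jaw 89.6 [-1.    -0.002 -0.001]
```

Request:
send_rows(
  rows=[
    [0.01, 0, 0, -0.06, 0, 0],
    [0.01, 0, 0, -0.12, 0, 0],
    [0.01, 0, 0, -0.16, 0, 0],
    [0.01, 0, 0, -0.16, 0, 0],
  ],
)

```text
time_s: 10.05
eef_pos: [0.5406, 0.2146, 0.1181]
eef_rot: [-1.82, 1.569, -0.004]
contact_force: [-4.0, -0.1, 7.8]
finger_gap: 0.185
```

```bash
python3 st.py
```

```text
{'time_s': 10.05, 'eef_pos': [0.5406, 0.2146, 0.1181], 'contact_force': [-3.9798, -0.0708, 7.7593], 'ft_torque': [0.3464, 0.6874, 0.3989], 'finger_gap': 0.1851}
jaw 104.07 [-1.0e+00 -1.5e-03 -4.0e-04]
```

```bash
python3 - <<'E'
from h import *
i,K,T=cam('wrist'); cv2.imwrite('pics/w7.png',i); np.savez('w7.npz',K=K,T=T)
g=cv2.cvtColor(i,cv2.COLOR_BGR2GRAY).astype(float)
d=np.diff(g[:,316:326].mean(1)); print([(k,int(d[k])) for k in range(150,345) if abs(d[k])>5])
for r in (219,230,290): d=np.diff(g[r-2:r+3].mean(0)); print(r,[(k,int(d[k])) for k in range(290,355) if abs(d[k])>5])
p=[[321,208],[321,326.8]]
print([(z,np.linalg.norm(np.diff(onplane(p,K,T,z),axis=0)).round(4)) for z in (.138,.142,.146,.15)])
b,_,_=cam('side')
a0=cv2.imread('pics/side0.png')
cv2.imwrite('pics/c7.png',np.vstack([np.hstack([cv2.resize(x[150:222,285:355],(390,300),interpolation=cv2.INTER_CUBIC) for x in (a0,b)]),np.hstack([cv2.resize(i[100:350,160:480],(384,300)),np.zeros((300,396,3),np.uint8)])]))
E
```

```text
[(161, -37), (162, -122), (163, -24), (166, 12), (167, 38), (168, -36), (169, 17), (170, 47), (171, -12), (188, -28), (189, -28), (204, -5), (205, 5), (207, 12), (208, 13), (209, 12), (210, 8), (271, -20), (272, -6), (280, -17), (328, 43), (329, 133), (336, -57), (337, -138), (338, -21), (341, -6)]
219 [(302, -6), (303, 13), (304, 16), (305, 5), (306, 6), (307, 8), (308, 7), (338, -5), (339, -13), (340, 9), (341, 33)]
230 [(303, 7), (304, 16), (305, 6), (306, 8), (307, 6), (308, 8), (309, 5), (338, -6), (339, -17), (340, 9), (341, 29)]
290 [(297, -5), (298, 9), (299, 16), (303, -24), (304, 13), (305, 31), (306, 5), (337, -5), (338, -5), (339, -19), (345, -5)]
[(0.138, np.float64(0.0614)), (0.142, np.float64(0.0594)), (0.146, np.float64(0.0574)), (0.15, np.float64(0.0554))]
```

View pics/c7.png

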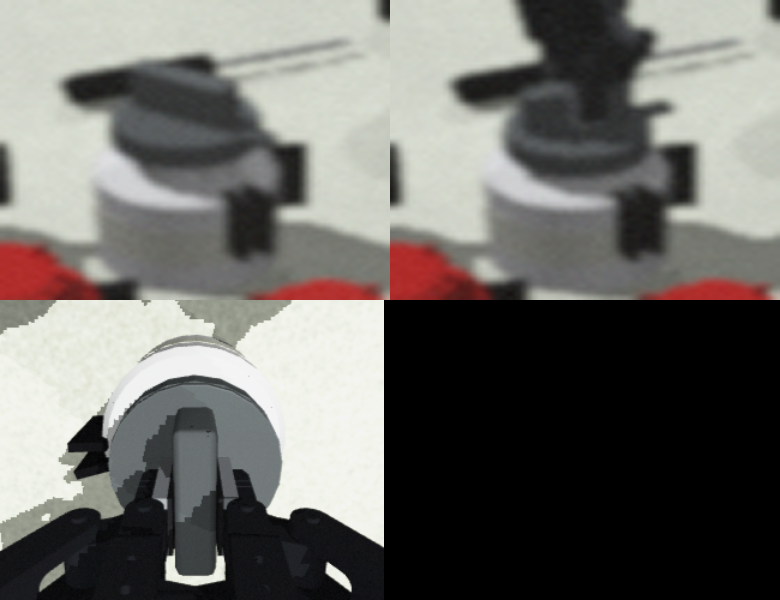

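The lid now sits about 10 mm down, so it gained roughly 2 mm at the last release. I'll go back to mid-window with the levelled tool, unload, release again and regrip.

Request:
send_rows(
  rows=[
    [0, 0, 0, 0.07, 0, 0],
    [0, 0, 0, 0.14, 0, 0],
    [0, 0, 0, 0.18, 0, 0],
    [0, 0, 0, 0.18, 0, 0],
  ],
)

```text
time_s: 10.55
eef_pos: [0.5406, 0.2144, 0.1185]
eef_rot: [-1.869, 1.569, -0.336]
contact_force: [-0.9, -2.2, 4.9]
finger_gap: 0.178
```

Request:
send_rows(
  rows=[
    [0, 0, 0, 0, 0, 0],
    [0, 0, 0, 0, 0, 0],
    [0, 0, 0, 0, 0, 0],
  ],
  fingers=0.3,
)

```text
time_s: 10.85
eef_pos: [0.5403, 0.2143, 0.118]
eef_rot: [-2.179, 1.57, -0.646]
contact_force: [-0.9, 0.0, -0.5]
finger_gap: 0.347
```

```bash
python3 st.py; cat > bar.py <<'E'
from h import *
def bar():
    i,K,T=cam('wrist'); g=cv2.cvtColor(i,cv2.COLOR_BGR2GRAY).astype(float)
    d=np.diff(g[:,316:326].mean(1))
    def cen(a,b,s): w=np.clip(s*d[a:b],4,None)-4; return (w*np.arange(a,b)).sum()/w.sum()+.5
    p=[[321,cen(200,218,1)],[321,cen(320,334,1)]]
    zs=np.linspace(.13,.16,61); l=[np.linalg.norm(np.diff(onplane(p,K,T,z),axis=0)) for z in zs]
    z=np.interp(-.0586,-np.array(l),zs); print('bar rows',np.round([p[0][1],p[1][1]],1),'top z',z.round(4),onplane(p,K,T,z).mean(0).round(4),'rim',cen(155,175,-1).round(2)); return i
if __name__=='__main__': cv2.imwrite('pics/w_%d.png'%(manip.read_state()['time_s']*100),bar())
E
python3 bar.py
```

```text
{'time_s': 10.85, 'eef_pos': [0.5403, 0.2143, 0.118], 'contact_force': [-0.9147, 0.022, -0.4705], 'ft_torque': [0.0041, 0.0186, -0.0642], 'finger_gap': 0.3471}
jaw 87.86 [-1.e+00 -1.e-03 -7.e-04]
bar rows [209.8 330.7] top z 0.1462 [0.5399 0.2127 0.1462] rim 164.43
```

Request:
send_rows(
  rows=[
    [0, 0, 0, 0, 0, 0],
    [0, 0, 0, 0, 0, 0],
    [0, 0, 0, 0, 0, 0],
  ],
  fingers=1,
  force=60,
)

```text
time_s: 11.2
eef_pos: [0.5402, 0.2143, 0.118]
eef_rot: [-2.434, 1.57, -0.901]
contact_force: [-1.2, 0.2, 0.6]
finger_gap: 0.182
```

Request:
send_rows(
  rows=[
    [0.02, 0, 0, 0.0, 0, 0],
    [0.035, 0, 0, 0.04, 0, 0],
    [0.035, 0, 0, 0.08, 0, 0],
    [0.035, 0, 0, 0.11, 0, 0],
    [0.035, 0, 0, 0.13, 0, 0],
  ],
)

```text
time_s: 11.7
eef_pos: [0.5409, 0.2136, 0.1175]
eef_rot: [-2.2, 1.567, -0.869]
contact_force: [-10.0, -6.2, 24.8]
finger_gap: 0.178
```

```bash
python3 st.py; python3 bar.py
```

```text
{'time_s': 11.7, 'eef_pos': [0.5409, 0.2136, 0.1175], 'contact_force': [-10.0415, -6.1783, 24.8401], 'ft_torque': [-1.2103, 1.7775, 0.8374], 'finger_gap': 0.1781}
jaw 76.23 [-1.     -0.0028 -0.0021]
bar rows [210.  330.5] top z 0.1455 [0.5405 0.2123 0.1455] rim 164.53
```

```bash
python3 - <<'E'
from h import *
i=cv2.imread('pics/w6.png').astype(int)
for r in (175,190,205): print(r,'L',[tuple(i[r,c]) for c in range(238,282,4)].__repr__().replace('np.int64',''),'R',[tuple(i[r,c]) for c in range(365,405,4)].__repr__().replace('np.int64',''))
i=cv2.imread('pics/w1.png').astype(int)
for r in (150,165): print(r,'L',[tuple(i[r,c]) for c in range(284,302,2)].__repr__().replace('np.int64',''),'R',[tuple(i[r,c]) for c in range(364,380,2)].__repr__().replace('np.int64',''))
E
```

```text
175 L [((225), (236), (233)), ((228), (238), (234)), ((224), (235), (231)), ((224), (234), (231)), ((223), (234), (231)), ((227), (227), (226)), ((236), (237), (236)), ((241), (242), (240)), ((242), (242), (241)), ((241), (241), (240)), ((241), (241), (240))] R [((246), (245), (244)), ((244), (244), (243)), ((245), (244), (244)), ((245), (244), (244)), ((240), (240), (240)), ((238), (240), (239)), ((234), (243), (241)), ((234), (243), (241)), ((238), (245), (243)), ((233), (243), (239))]
190 L [((226), (236), (233)), ((221), (234), (231)), ((230), (240), (236)), ((219), (218), (218)), ((237), (237), (236)), ((241), (241), (240)), ((242), (242), (241)), ((235), (235), (234)), ((93), (92), (85)), ((117), (115), (109)), ((118), (116), (110))] R [((124), (123), (114)), ((125), (122), (115)), ((116), (114), (106)), ((147), (146), (142)), ((246), (244), (244)), ((245), (244), (244)), ((237), (238), (237)), ((235), (244), (242)), ((235), (244), (242)), ((238), (244), (244))]
205 L [((223), (234), (230)), ((230), (240), (238)), ((207), (206), (206)), ((232), (233), (231)), ((242), (242), (24
[... 477 characters left out ...]
216), (230), (226)), ((230), (231), (229)), ((233), (233), (232)), ((236), (237), (236)), ((236), (237), (236))] R [((240), (240), (239)), ((239), (237), (237)), ((216), (216), (217)), ((225), (231), (229)), ((231), (240), (239)), ((231), (240), (237)), ((228), (238), (235)), ((230), (239), (236))]
165 L [((219), (231), (229)), ((214), (229), (225)), ((220), (232), (228)), ((220), (220), (219)), ((229), (229), (227)), ((236), (237), (235)), ((200), (200), (199)), ((112), (111), (104)), ((111), (110), (101))] R [((118), (118), (110)), ((117), (115), (108)), ((117), (116), (107)), ((225), (224), (222)), ((199), (199), (198)), ((221), (229), (227)), ((230), (239), (238)), ((232), (240), (238))]
```

```bash
python3 - <<'E'
from h import *
d1=np.load('w1.npz'); d6=np.load('w6.npz'); d7=np.load('w7.npz')
L=[]
for n,d in (('w1',d1),('w6',d6),('w7',d7)):
    K,T=d['K'],d['T']; i=cv2.imread(f'pics/{n}.png').astype(int); c=T[:3,3]
    m=((i[...,1]-i[...,0]<5)&(i.min(2)>190)).astype(np.uint8)
    m=cv2.morphologyEx(m,cv2.MORPH_OPEN,np.ones((3,3),np.uint8))
    seed=(330,133) if n=='w1' else (322,150)
    k,lab,st,_=cv2.connectedComponentsWithStats(m); lb=lab==lab[seed[1],seed[0]]; print(n,st[lab[seed[1],seed[0]]])
    ys,xs=np.nonzero(lb); P=onplane(np.c_[xs,ys],K,T,.08)[:,:2]-c[:2]
    ref=np.array([.539,.213])-c[:2]; a0=np.arctan2(ref[1],ref[0]); az=np.arctan2(P[:,1],P[:,0])-a0; az=(az+np.pi)%(2*np.pi)-np.pi
    lo,hi=np.percentile(az,[.3,99.7]) if False else (az.min(),az.max())
    half=np.degrees((hi-lo)/2); D=.05/np.sin((hi-lo)/2); a=a0+(lo+hi)/2
    print('cam',c.round(4),'az',np.degrees([lo,hi]).round(2),'dist from halfangle',D.round(4),'vs',np.hypot(*ref).round(4)); u=np.array([np.cos(a),np.sin(a)]); print(' J est',(c[:2]+u*D).round(4)); 
    tz=(np.array([.718,.696]) if n=='w1' else np.array([.024,1.]) if n=='w6' else np.array([np.cos(np.radians(104)),np.sin(np.radians(104))]))
    L.append((c[:2]+.0016*tz,u))
A=[];b=[]
for c,u in L: nn=np.array([-u[1],u[0]]); A.append(nn); b.append(nn@c)
print('J lines',np.linalg.lstsq(np.array(A),np.array(b),rcond=None)[0].round(4), 'pairs', np.linalg.solve(A[:2],b[:2]),np.linalg.solve([A[0],A[2]],[b[0],b[2]]))
E
```

```text
w1 [ 290  126   84   59 1173]
cam [0.4817 0.253  0.4233] az [-44.83  44.89] dist from halfangle 0.0709 vs 0.0699
 J est [0.5399 0.2124]
w6 [ 246  140  150   85 3941]
cam [0.47   0.2132 0.2629] az [-46.54  45.75] dist from halfangle 0.0693 vs 0.069
 J est [0.5394 0.2125]
w7 [ 246  138  152   88 4007]
cam [0.4727 0.1962 0.2607] az [-46.8   46.21] dist from halfangle 0.0689 vs 0.0684
 J est [0.5396 0.2128]
J lines [0.5398 0.2143] pairs [0.54020493 0.21411534] [0.53971166 0.21445985]
```

Request:
send_rows(
  rows=[
    [-0.005, 0, 0, 0.0, 0, 0],
    [0, 0, 0, 0.05, 0, 0],
    [0, 0, 0, 0.09, 0, 0],
    [0, 0, 0, 0.09, 0, 0],
  ],
)

```text
time_s: 12.15
eef_pos: [0.5404, 0.2136, 0.1175]
eef_rot: [-2.331, 1.567, -1.142]
contact_force: [-1.9, -1.1, 2.3]
finger_gap: 0.173
```

```bash
python3 st.py; python3 - <<'E'
from bar import *
i=bar(); cv2.imwrite('pics/w8.png',i)
g=cv2.cvtColor(i,cv2.COLOR_BGR2GRAY).astype(float)
for r in (215,235,255,290): d=np.diff(g[r-2:r+3].mean(0)); print(r,[(k,int(d[k])) for k in range(295,350) if abs(d[k])>8])
E
```

```text
{'time_s': 12.15, 'eef_pos': [0.5404, 0.2136, 0.1175], 'contact_force': [-1.9419, -1.0885, 2.2985], 'ft_torque': [-0.0707, 0.3281, 0.4139], 'finger_gap': 0.1733}
jaw 68.15 [-1.     -0.0026 -0.0024]
bar rows [209.8 330.6] top z 0.1456 [0.5399 0.2126 0.1456] rim 164.82
215 [(302, -41), (304, 23), (305, 8), (338, -10), (339, -20), (340, 13), (341, 38)]
235 [(301, -15), (302, -24), (303, -10), (304, 25), (339, -24), (341, 45)]
255 [(299, -9), (300, -62), (301, -23), (304, 28), (305, 41), (334, -8), (336, -8), (338, -12), (339, -42), (340, -9), (343, 38), (344, 53)]
290 [(299, 15), (300, 13), (303, -17), (305, 41), (306, 29), (334, -8), (336, -8), (337, -24), (338, -31), (339, -16), (340, 9), (349, 8)]
```

It's now at -22°, beyond the start window, bar still square in the jaws and torque only 0.4 N·m. So the lid is under the ridges and turning forward. Continuing toward the stop.

Request:
send_rows(
  rows=[
    [0, 0, 0, 0.06, 0, 0],
    [0, 0, 0, 0.12, 0, 0],
    [0, 0, 0, 0.18, 0, 0],
    [0, 0, 0, 0.24, 0, 0],
    [0, 0, 0, 0.3, 0, 0],
    [0, 0, 0, 0.3, 0, 0],
  ],
)

```text
time_s: 12.8
eef_pos: [0.5402, 0.213, 0.1173]
eef_rot: [-2.087, 1.566, -1.367]
contact_force: [-1.5, -5.0, 1.8]
finger_gap: 0.179
```

```bash
python3 st.py; python3 bar.py
```

```text
{'time_s': 12.8, 'eef_pos': [0.5402, 0.213, 0.1173], 'contact_force': [-1.5037, -4.9607, 1.8303], 'ft_torque': [-0.4795, 0.1418, 0.3873], 'finger_gap': 0.1786}
jaw 41.3 [-1.     -0.0041 -0.0023]
bar rows [209.9 330.7] top z 0.1454 [0.5399 0.2127 0.1454] rim 164.68
```

Request:
send_rows(
  rows=[
    [0, 0.005, 0.004, 0.05, 0, 0],
    [0, 0.005, 0.004, 0.1, 0, 0],
    [0, 0.005, 0.004, 0.15, 0, 0],
    [0, 0.005, 0.004, 0.19, 0, 0],
    [0, 0.005, 0.004, 0.19, 0, 0],
  ],
)

```text
time_s: 13.35
eef_pos: [0.5401, 0.2131, 0.1173]
eef_rot: [-1.904, 1.565, -1.478]
contact_force: [-2.2, -5.9, 3.7]
finger_gap: 0.175
```

```bash
python3 st.py; python3 bar.py
```

```text
{'time_s': 13.35, 'eef_pos': [0.5401, 0.2131, 0.1173], 'contact_force': [-2.2391, -5.8942, 3.7009], 'ft_torque': [-0.5641, 0.3124, 1.2208], 'finger_gap': 0.1753}
jaw 24.41 [-1.     -0.0056 -0.002 ]
bar rows [210.  330.6] top z 0.1453 [0.5401 0.2131 0.1453] rim 164.67
```

Request:
send_rows(
  rows=[
    [0, 0, 0, 0.02, 0, 0],
    [0, 0, 0, 0.04, 0, 0],
    [0, 0, 0, 0.04, 0, 0],
    [0, 0, 0, 0.04, 0, 0],
  ],
)

```text
time_s: 13.8
eef_pos: [0.5399, 0.213, 0.1173]
eef_rot: [-1.883, 1.564, -1.517]
contact_force: [-2.1, -2.9, 3.1]
finger_gap: 0.18
```

```bash
python3 st.py; python3 bar.py
```

```text
{'time_s': 13.8, 'eef_pos': [0.5399, 0.213, 0.1173], 'contact_force': [-2.1052, -2.8617, 3.0751], 'ft_torque': [-0.2519, 0.3824, 2.109], 'finger_gap': 0.1802}
jaw 20.99 [-1.    -0.006 -0.002]
bar rows [210.  330.6] top z 0.1454 [0.54   0.2132 0.1454] rim 164.35
```

Torque rose to 2.1 N·m at nose about -69°, with the stop expected near -67°: it's on the stop. Ease the twist, release, back straight up and check.

Request:
send_rows(
  rows=[
    [0, 0, 0, -0.015, 0, 0],
    [0, 0, 0, -0.015, 0, 0],
  ],
)

```text
time_s: 14.05
eef_pos: [0.5399, 0.2131, 0.1173]
eef_rot: [-1.914, 1.565, -1.524]
contact_force: [-2.3, -3.6, 2.5]
finger_gap: 0.173
```

Request:
send_rows(
  rows=[
    [0, 0, 0, 0, 0, 0],
    [0, 0, 0, 0, 0, 0],
    [0, 0, 0, 0, 0, 0],
    [0, 0, 0, 0, 0, 0],
    [0, 0, 0, 0, 0, 0],
  ],
  fingers=-0.3,
)

```text
time_s: 14.55
eef_pos: [0.5401, 0.2131, 0.1172]
eef_rot: [-1.894, 1.565, -1.505]
contact_force: [0.8, -1.0, 0.3]
finger_gap: 0.653
```

Request:
send_rows(
  rows=[
    [-0.1, 0, 0, 0, 0, 0],
    [-0.3, 0, 0, 0, 0, 0],
    [-0.6, 0, 0, 0, 0, 0],
    [-0.9, 0, 0, 0, 0, 0],
    [-1, 0, 0, 0, 0, 0],
    [-1, 0, 0, 0, 0, 0],
  ],
)

```text
time_s: 15.15
eef_pos: [0.5422, 0.2148, 0.2724]
eef_rot: [-0.696, 1.562, -0.307]
contact_force: [1.1, 0.3, -0.1]
finger_gap: 0.648
```

```bash
python3 st.py; python3 - <<'E'
from h import *
i,K,T=cam('wrist'); np.savez('w9.npz',K=K,T=T); cv2.imwrite('pics/w9.png',i)
p=proj([[.54,.2135,.12]],K,T)[0].astype(int); print(p)
a=i[p[1]-60:p[1]+60,p[0]-60:p[0]+60]; print(a.shape)
b,_,_=cam('side'); cv2.imwrite('pics/s9.png',b); cv2.imwrite('pics/c9.png',np.hstack([cv2.resize(a,(480,480),interpolation=cv2.INTER_CUBIC),cv2.resize(b[150:222,285:333],(320,480),interpolation=cv2.INTER_CUBIC)]))
E
```

```text
{'time_s': 15.15, 'eef_pos': [0.5422, 0.2148, 0.2724], 'contact_force': [1.0572, 0.3341, -0.0684], 'ft_torque': [-0.0001, 0.0021, 0.0508], 'finger_gap': 0.6483}
jaw 22.28 [-1.     -0.0057  0.0068]
[317 177]
(120, 120, 3)
```

View pics/c9.png

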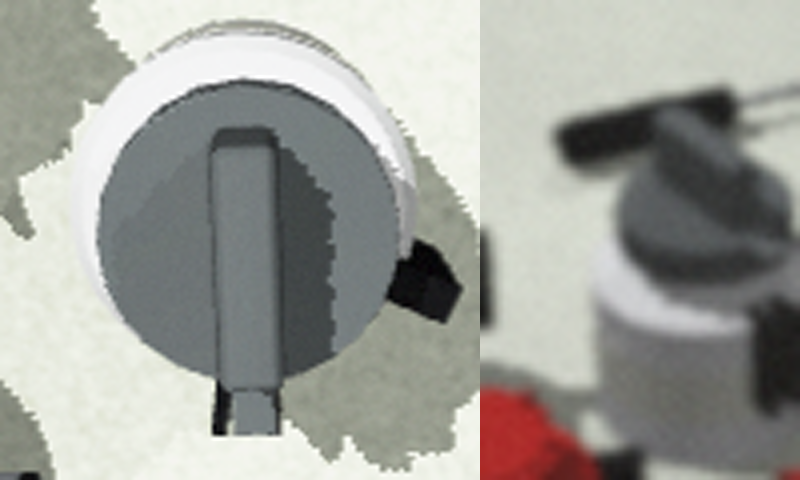

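```bash
python3 - <<'E'
from h import *
d=np.load('w9.npz'); K,T=d['K'],d['T']; print('cam z',T[2,3])
f=lambda u,z: onplane(np.array(u)/4+[257,117]-.4,K,T,z)
e=lambda z:f([[98,235],[400,235]],z)
for z in (.108,.112,.12): q=e(z); print('disk',z,np.linalg.norm(q[1]-q[0]).round(4),q.mean(0).round(4))
b=f([[245,146],[249.5,388]],.142); v=b[1]-b[0]; c=b.mean(0); print('bar len',np.linalg.norm(v),'ang',np.degrees(np.arctan2(v[1],v[0])),c)
for u,z,n in (([256,433],.107,'nose'),([219,434],.086,'left fin end'),([455,305],.086,'single fin end')): q=f([u],z)[0]-c; print(n,np.hypot(*q[:2]).round(4),np.degrees(np.arctan2(q[1],q[0])).round(1))
E
```

```text
cam z 0.4146338232707465
disk 0.108 0.079 [0.541  0.2135 0.108 ]
disk 0.112 0.0779 [0.5406 0.2143 0.112 ]
disk 0.12 0.0759 [0.54  0.216 0.12 ]
bar len 0.05859916986718608 ang -66.91383734501964 [0.54092498 0.21269069 0.142     ]
nose 0.0555 -65.6
left fin end 0.065 -75.5
single fin end 0.064 -0.7
```

The checks agree: the lid disk measures 79.0 mm across at z = 0.108, which is the dropped height (undropped is 0.120). The nose is 65–66° clockwise from the single fin. Handing in.

```bash
python3 -c "
from rig import job; print(job.finish_job())"
```

```text
the job is handed in; nothing more can be done
None
```

I turned the lid back about 44° to the thread start, let it drop, turned it forward to its stop, released it and backed the arm off. The job was handed in at about 15.2 s. The screwdriver was never touched.

**Last checks**
- **Stop:** the twisting torque rose to 2.1 N·m as the lid reached the stop.
- **Angle:** the nose is now about 65–66° clockwise from the single fin; 66° is expected.
- **Height:** the final wrist picture puts the lid's top face at about 108 mm, which is the fully dropped height. The bar's apparent length agrees.
- **Contact:** the gripper is open and clear, with about 1 N residual on the wrist reading.

**Checks that disagreed**
- **Drop measured short:** on the way down the gripper stopped after about 8 mm instead of 12. Close-up pictures also put the lid about 4 mm above full drop.
- **What I did about it:** I pressed with up to about 27 N, opened and regripped twice, and wiggled the lid between about 18° clockwise and 14° anticlockwise of the world x axis, with the fin at about 1–2° clockwise. I met up to 1 N·m of resistance at the clockwise end of that wiggle.
- **How it resolved:** it then turned level all the way to the stop. I never confirmed the moment it dropped fully; only the level turn and the final picture show it.
- **Stop position:** one of the pair of thin fins measured about 2.5° off where I expected it, so the lid's position against that pair is good to only 2–3°.

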